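Hand tools home to their shadow boards

ROBOT

A 6-joint arm with a two-finger parallel gripper is mounted at the origin on a cart in front of the work surface, level with it; the furniture and walls round the work are solid. World frame = base frame: x ahead of the robot, y to its left, z up, the work surface at z = 0. Lengths are in m, angles in rad, forces in N, time in s.
With the tool pointing down it reaches from about 0.4 to 0.825 m from the base axis. Payload 7 kg.
Tool frame: the origin (TCP) lies between the finger pads, 19 mm behind the fingertips; this is the grasp point; z points along the fingers, y is the line along which they close (so a half turn about z gives the same grasp; the last joint's range is limited). The gripper opens to 88 mm and grips with 3 to 60 N. Pads are 19 mm wide; open, the fingers measure 130 mm over their backs; the gripper's body (78 mm by 193 mm) begins 47 mm behind the grasp point.
Start: joints at [-0.88, 0.359, 0.012, 0, -1.224, -0.288], TCP at [0.265, -0.621, 0.245] pointing down, gripper open.
Joint ranges: [-3.07, 3.07], [-1.43, 2.12], [-1.02, 1.25], [-3.03, 1.67], [-3.05, -0], [-3.03, 3.03]. Speed limits (rad/s): [2.39, 2.39, 3.01, 3.14, 3.14, 3.14].

INTERFACE

Orientations are given as [roll, pitch, yaw] about the fixed x, y, z axes, in that order (R = Rz(yaw) Ry(pitch) Rx(roll)).
In Python, from station import get_state, grab_frame, calibration, job_done, find_in, mark_of gives the robot as it stands.
- The arm moves only by the shell command python3 -m handwheel 'ROWS' [OPENING] [FORCE]. ROWS is JSON, a list of rows, each an object with "delta_pos": the shift along the world's x, y, z in units of 30 mm (1.0 is 30 mm), a list of three; "dr": the turn, a rotation vector about the world's x, y, z in degrees, a list of three. In form: [{"delta_pos": [tx, ty, tz], "dr": [rx, ry, rz]}, ...]. A call has 1 to 10 rows; each row shifts and turns the commanded pose from where the row before left it; what a row does not reach is not made up. A row lasts 1/10 s, in which the tool goes at most 50 mm and 8.59 degrees, less where a joint would pass 70% of its speed; a pose out of reach is approached as far as the arm can. A call is refused whole if a number of a shift passes 1 or a number of a turn 8.59, either way. A call with a gripper value outside its range is refused whole. OPENING is the closure, from -1 (fully open) to 1 (shut), set as the call begins (- or left out, the last holds). The fingers move at their own pace and stop on an object; FORCE is the grip in N (left out, the last holds). Time passes only in rows, so rows that do not move let the fingers close. It gives the time, the measured TCP pose, the force, the opening and the grip force at its end, in the units of the state.
- get_state(): the state, without advancing time (a new reading comes with each control period).
- grab_frame(name): name is "side" or "top" or "wrist"; returns the picture (420x560x3 uint8, red, green, blue); there is no depth.
- calibration(name): a dict with "fx", "fy", "cx", "cy" (pixels), "extrinsics" (4x4, takes a point from world to camera coordinates). Camera axes: x right, y down, z forward; pixel columns grow to the right and rows downward; lengths in m; the calibration is good to about 2 mm. A picture is of the moment at which its call begins: read the wrist's pose just before it. calibration takes no time and is no camera call; for the wrist camera it gives the pose at the moment of the call.
- job_done(): hands the job in; it is judged then, once.
Trained networks look in the newest picture that a camera, given by its name, has taken for a name from the list of things; names that differ only in an ending like _2 or _b are one class to them, and where a whole thing is asked for, a point or a joint stands for the part that bears it (a point fixed in the world has none). Each returns a list of dicts, best first, with "conf" (0 to 1); they miss things now and then, are a little off and sometimes report something else, mostly with a low value. They report only what shows in the picture. A call takes as long as a camera call.
- find_in(camera, query): "location" ([column, row] in pixels, amid what is visible of it).
- mark_of(camera, query): "location" ([column, row] in pixels: a listed point, or the origin of a listed thing).
The state is a dict: "t": time; "q": joint angles; "qd": joint speeds; "joint_efforts": joint torques, N m; "eef_pos": TCP position; "ee_rot": TCP orientation; "force": force on the tool from outside, world axes, zero at the start; "moment": the same for the moment, N m; "width": finger opening in m; "gripper_force": force on a finger pad.
Only numpy, scipy, OpenCV 4.12 (cv2) and the standard library are available. Lean on these libraries where they do the work, as an engineer would, in place of code of your own. Each camera call takes 0.05 s, during which the arm holds its last target. There are 200 camera calls.

TASK

Clear up the bench at the end of the shift: put the four tools lying on the front of the bench (large spanner, small spanner, red-handled pliers, wire file brush) back, each lying flat and fully down in the shadow board whose cut-out has its shape and size. Leave the finished brass bush standing where it is.

Things in the scene. Friction and masses are not known exactly. Their poses are not given: they have to be found in the camera images.
- large_spanner: The larger of two bare-steel combination spanners, lying flat: 188 mm long along y, both heads 32 mm wide in x, shank 18 mm wide, 8 mm thick. Origin at the underside, mid-length; z up. Grip the shank at the origin, across x.
- small_spanner: The smaller combination spanner, same kind: 153 mm long along y, heads 26 mm wide, shank 15 mm wide, 8 mm thick. Origin at the underside, mid-length; z up. Grip the shank at the origin, across x.
- pliers: Combination pliers with red handles, lying flat on the front of the bench, rigid (they do not open): 186 mm long along y, 62 mm wide over the handles (+y end), steel jaws at the -y end, x = -20 to +6, 11 mm thick. Origin at the underside, mid-length, mid-width. Good grip: across x on the steel head at (x, y) = (-7, -38) mm, 26 mm wide.
- file_brush: Flat wooden wire brush for cleaning files, bristles down: 215 mm long along y, 30 mm high. Head (36 mm wide in x) at y = +7 to +108, plain handle (20 mm wide, from 0 to 23 mm high) at y = -108 to +7. Origin at the underside, mid-length. Good grip: across x on the handle at y = -13 mm.
- large_spanner_board: Black board, yellow double-ended cut-out for the large spanner: 200 mm long, heads 42, neck 28 mm wide, 8 mm deep; yellow floor 5 mm, rim 13 mm above bench. Finger channel y = -30 to +30 at floor height, open at the sides. Fits either way round. Fixed, 68 (x) by 226 (y) mm. Origin on its underside; the tool when home has its origin 5 mm above this one and its x, y along these.
- small_spanner_board: Black board, shorter double-ended yellow cut-out for the small spanner: 164 mm long, heads 36, neck 25 mm wide, 8 mm deep; floor 5, rim 13 mm above bench. Finger channel y = -28 to +28, open at both sides. Fits either way round. Fixed, 62 (x) by 190 (y) mm. Origin on its underside; the tool when home has its origin 5 mm above this one and its x, y along these.
- pliers_board: Black board, yellow cut-out for the pliers: jaw slot x = -26 to +12 at -y, 74 mm handle recess with a black tongue at +y, 198 mm long, 8 mm deep; floor 5, rim 13 mm above bench. Finger channel y = -64 to -8, open at both sides. One way round fits. Fixed, 98 (x) by 224 (y) mm. Origin on its underside; the tool when home has its origin 5 mm above this one and its x, y along these.
- file_brush_board: Black board, yellow cut-out for the brush: head recess 46 mm wide at +y, handle slot 30 mm wide at -y, 228 mm long, 8 mm deep; floor 5, rim 13 mm above bench. Finger channel y = -40 to +18, open at both sides. One way round fits. Fixed, 72 (x) by 252 (y) mm. Origin on its underside; the tool when home has its origin 5 mm above this one and its x, y along these.
- brass_bush: Finished flanged brass bush, 38 mm across and 34 mm high, standing on its flange on the bench near the right-hand tools and boards; loose. Origin at the centre of its underside. It is to stay where it stands.

How it is judged:
At the end, for the whole second after the job is handed in: Each tool rests on the yellow floor of its own board, at rest: origins within 12 mm seen from above, tool origin under 8.5 mm above the board's, tilt under 0.05 rad, length within 0.15 rad of the board's, either way round; the bush stands within 15 mm of where it was (horizontal distance between large_spanner and large_spanner_board below 0.012 m and z of large_spanner in the frame of large_spanner_board between 0.003 and 0.0085 m and angle between each of large_spanner, small_spanner, pliers, file_brush's own z axis and vertical below 0.05 rad and angle between the y axis of large_spanner and the y axis of large_spanner_board, either way round below 0.15 rad and linear speed of each of large_spanner, small_spanner, pliers, file_brush below 0.01 m/s and angular speed of each of large_spanner, small_spanner, pliers, file_brush below 0.1 rad/s and horizontal distance between small_spanner and small_spanner_board below 0.012 m and z of small_spanner in the frame of small_spanner_board between 0.003 and 0.0085 m and angle between the y axis of small_spanner and the y axis of small_spanner_board, either way round below 0.15 rad and horizontal distance between pliers and pliers_board below 0.012 m and z of pliers in the frame of pliers_board between 0.003 and 0.0085 m and angle between the y axis of pliers and the y axis of pliers_board, either way round below 0.15 rad and horizontal distance between file_brush and file_brush_board below 0.012 m and z of file_brush in the frame of file_brush_board between 0.003 and 0.0085 m and angle between the y axis of file_brush and the y axis of file_brush_board, either way round below 0.15 rad and distance of brass_bush from where it was at the start of the episode below 0.015 m and angle between brass_bush's own z axis and vertical below 0.1 rad); the robot touches nothing.
It fails at once if the brass bush is knocked over or pushed more than 20 mm (distance of brass_bush from where it was at the start of the episode above 0.02 m or angle between brass_bush's own z axis and vertical above 0.4 rad).
It also fails if it takes over 99 s, if anything falls off the work surface, if the arm or the gripper's body presses on something with over 40 N, if the wrist force passes 120 N, or if a joint passes its speed limit or range.

## Working session

There is one attempt and no reset: what is moved stays moved. The work goes in short steps, Python scripts to look and compute and a shell command to move; the robot and the scene stay as the last step left them, time stands still between calls to the robot, and variables do not carry over. Pictures are saved under pics/ and viewed, at most 14 in all, crops included, and the job is handed in when it is done.

```bash
mkdir -p pics; ls; python3 - <<'E'
from station import *
import cv2
print(get_state())
for c in ("top","side"):
    cv2.imwrite(f"pics/{c}0.png",grab_frame(c)[:,:,::-1]); k=calibration(c); print(k)
    if c=="top":
        for n in "large_spanner small_spanner pliers file_brush large_spanner_board small_spanner_board pliers_board file_brush_board brass_bush".split():
            print(n,[(round(d['conf'],2),d['location']) for d in mark_of(c,n)][:3])
E
```

```text
pics
{'t': 0.0, 'q': array([-8.79914059e-01,  3.59399228e-01,  1.10542606e-02, -3.38707729e-04,
       -1.22411642e+00, -2.88076151e-01]), 'qd': array([-1.15740373e-03, -8.20477724e-04,  1.19217394e-03,  6.42228907e-05,
       -1.50232963e-03, -2.06373936e-03]), 'joint_efforts': array([ 4.52547274e-04, -5.82719135e+01,  2.93052649e+01,  6.99710011e+00,
        6.86355546e-03, -1.64143175e-04]), 'eef_pos': array([ 0.26437556, -0.62056624,  0.24441475]), 'ee_rot': array([ 3.13990574e+00, -1.67817249e-04, -2.73890175e+00]), 'force': array([-0.2010453 , -0.70456396,  0.69981414]), 'moment': array([-0.01839816, -0.0075533 , -0.02645782]), 'gripper_force': 0.0, 'width': 0.0875362539310981}
{'fx': 379.61845780620575, 'fy': 379.61845780620575, 'cx': 277.3494905557995, 'cy': 204.36524968854374, 'extrinsics': array([[-1.19605528e-02, -9.99928469e-01, -4.06299990e-05,
        -7.72713878e-02],
       [-9.89375217e-01,  1.18402088e-02, -1.44901652e-01,
         5.54810499e-01],
       [ 1.44891768e-01, -1.69290553e-03, -9.89446062e-01,
         8.73077491e-01],
       [ 0.00000000e+00,  0.00000000e+00,  0.00000000e+00,
         1.00000000e+00]])}
large_spanner [(0.77, [336.5, 255.5])]
small_spanner [(0.86, [140.1, 256.3])]
pliers [(0.98, [207.3, 245.5])]
file_brush [(0.76, [275.1, 244.1])]
large_spanner_board [(0.95, [431.4, 207.8])]
small_spanner_board [(0.65, [328.5, 155.7])]
pliers_board [(0.9, [154.0, 156.6]), (0.5, [273.2, 247.4])]
file_brush_board [(0.8, [238.7, 152.9])]
brass_bush [(0.48, [379.5, 195.2])]
{'fx': 441.60879361397355, 'fy': 441.60879361397355, 'cx': 276.2755218524235, 'cy': 214.74461713113095, 'extrinsics': array([[-0.96963132, -0.24406069, -0.01579481,  0.51857825],
       [-0.093942  ,  0.431294  , -0.8973073 ,  0.14511167],
       [ 0.22580964, -0.86857347, -0.44112372,  1.07853135],
       [ 0.        ,  0.        ,  0.        ,  1.        ]])}
```

View pics/top0.png

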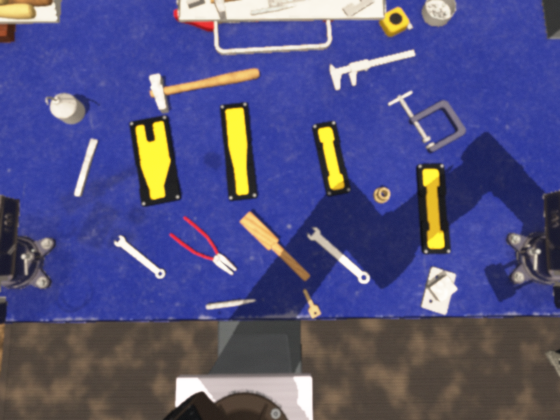

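View pics/side0.png

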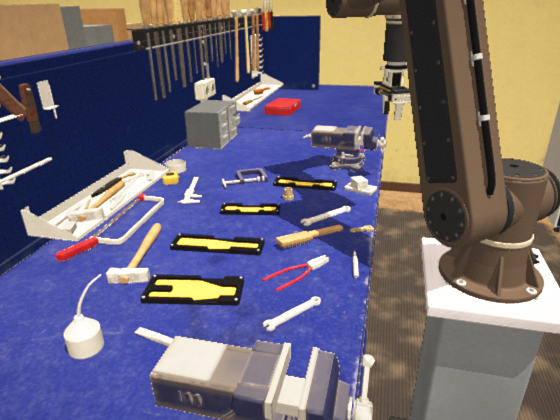

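The top view shows all four tools in the front row (small spanner 140,256; pliers 205,247; brush 275,245; large spanner 338,255). The boards are behind them (pliers 154,158; brush 238,152; small spanner 329,158; large spanner 432,208), with the bush at 382,195. I'll rectify this view to measure poses.

```bash
cat > h.py <<'E'
import numpy as np, cv2
from station import *
def proj(cal,P):
    P=np.atleast_2d(P); E=np.array(cal['extrinsics']); c=P@E[:3,:3].T+E[:3,3]
    return np.c_[cal['fx']*c[:,0]/c[:,2]+cal['cx'],cal['fy']*c[:,1]/c[:,2]+cal['cy']]
def rectify(img,cal,x0,x1,y0,y1,z,mm=1.0):
    """top-down picture: row 0 = x1, col 0 = y1 ; mm per pixel"""
    w,h=int((y1-y0)*1000/mm),int((x1-x0)*1000/mm)
    W=np.array([[x1,y1,z],[x1,y0,z],[x0,y0,z],[x0,y1,z]])
    H=cv2.getPerspectiveTransform(np.float32(proj(cal,W)),np.float32([[0,0],[w,0],[w,h],[0,h]]))
    return cv2.warpPerspective(img,H,(w,h),flags=cv2.INTER_CUBIC)
def topix(uv,cal,z):
    E=np.array(cal['extrinsics']);R,t=E[:3,:3],E[:3,3]
    d=R.T@np.array([(uv[0]-cal['cx'])/cal['fx'],(uv[1]-cal['cy'])/cal['fy'],1]);c=-R.T@t
    return c+d*(z-c[2])/d[2]
E
python3 - <<'E'
from h import *
img=cv2.imread("pics/top0.png");cal=calibration("top")
r=rectify(img,cal,0.30,0.80,-0.5,0.3,0.008); cv2.imwrite("pics/rect.png",r)
c=-np.array(cal['extrinsics'])[:3,:3].T@np.array(cal['extrinsics'])[:3,3];print("cam",c)
rf=rectify(img,cal,0.30,0.80,-0.5,0.3,0.005)
hsv=cv2.cvtColor(rf,cv2.COLOR_BGR2HSV)
m=cv2.inRange(hsv,(22,150,90),(35,255,255))
n,l,s,ce=cv2.connectedComponentsWithStats(m)
for i in range(1,n):
    if s[i,4]>800:
        p=np.argwhere(l==i)[:,::-1].astype(np.float32); print("yellow",s[i],ce[i],"rect",cv2.minAreaRect(p), 'xy',0.8-ce[i][1]/1000,0.3-ce[i][0]/1000)
hsv=cv2.cvtColor(r,cv2.COLOR_BGR2HSV)
m=255-cv2.inRange(hsv,(105,100,0),(135,255,255)); m[hsv[:,:,2]<60]=0
n,l,s,ce=cv2.connectedComponentsWithStats(m)
for i in range(1,n):
    if s[i,4]>600 and ce[i][1]>200:
        p=np.argwhere(l==i)[:,::-1].astype(np.float32); print("tool",s[i],ce[i],cv2.minAreaRect(p))
E
```

```text
cam [ 0.42148981 -0.08235689  0.9442529 ]
yellow [ 251    0   63  217 9352] [284.8108426   97.82827203] rect ((285.12408447265625, 107.23905181884766), (219.64663696289062, 51.94524002075195), 84.95755004882812) xy 0.7021717279726262 0.01518915739948673
yellow [   20    17    95   209 12326] [ 70.68286549 116.76691546] rect ((73.19004821777344, 122.13734436035156), (202.6323699951172, 79.59529113769531), 78.36637115478516) xy 0.6832330845367516 0.22931713451241278
yellow [ 488   38   65  166 5814] [520.58978328 120.61902305] rect ((520.7872314453125, 120.81262969970703), (167.1663360595703, 41.949684143066406), 79.65514373779297) xy 0.6793809769521845 -0.2205897832817338
yellow [ 749  151   47  206 6881] [771.82270019 252.68478419] rect ((772.0, 253.5), (205.0, 46.0), 90.0) xy 0.5473152158116553 -0.47182270018892597
tool [ 738  151   62  218 8615] [770.02484039 257.66918166] ((768.5, 259.5), (217.0, 61.0), 90.0)
tool [ 622  198   46   45 1589] [644.77470107 219.72498427] ((645.2588500976562, 220.1646728515625), (42.51837158203125, 45.9892578125), 77.47119140625)
tool [ 288  257  174 
[... 389 characters left out ...]
, (190.8665771484375, 37.57048416137695), 43.169254302978516)
tool [   0  312  111  109 2996] [ 52.19425901 371.35146862] ((49.633766174316406, 368.7620849609375), (148.62088012695312, 27.502742767333984), 39.0724983215332)
tool [ 723  397   77  103 6129] [765.91564692 453.39614945] ((768.9999389648438, 454.5000305175781), (68.62141418457031, 105.93629455566406), 18.43494987487793)
tool [441 446  43  54 987] [459.37892604 477.64133739] ((455.25201416015625, 478.572998046875), (64.92106628417969, 28.261598587036133), 55.95406723022461)
tool [ 207  469  123   26 1858] [264.01022605 480.50053821] ((267.93853759765625, 479.977783203125), (17.11724281311035, 123.15067291259766), 83.2901611328125)
```

View pics/rect.png

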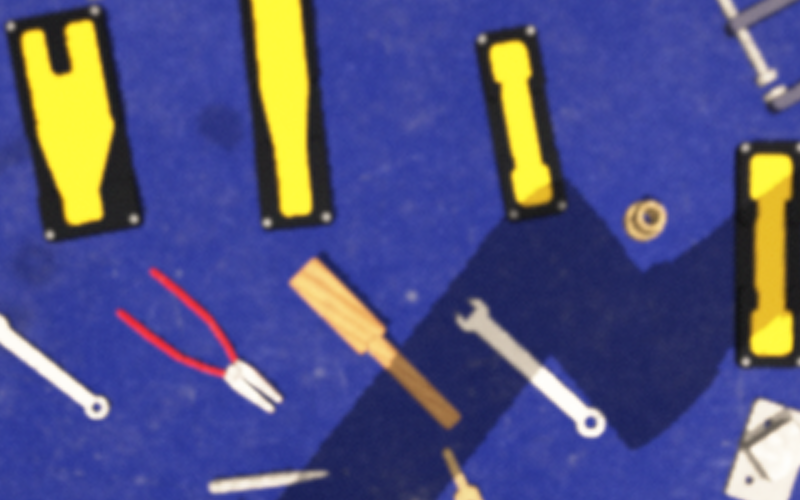

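The rectified view shows each cut-out and tool clearly. The pliers board tongue and handles both point up-left. The left spanner's end and the top of the brush board are cut off, so I'll widen the view and get board corners and tool axes.

```bash
python3 - <<'E'
from h import *
from scipy.optimize import minimize
img=cv2.imread("pics/top0.png");cal=calibration("top")
S=4; big=cv2.resize(img,None,fx=S,fy=S,interpolation=cv2.INTER_CUBIC)
hsv=cv2.cvtColor(big,cv2.COLOR_BGR2HSV)
Y=cv2.inRange(hsv,(20,140,80),(36,255,255))
T=255-cv2.inRange(hsv,(105,90,0),(135,255,255)); T[hsv[:,:,2]<70]=0
# brush cutout: head 46 wide then taper guessed from mask; boards use outer rect from black|yellow
dark=((big.max(2)<62)|(Y>0)).astype(np.uint8)*255
def sil(poly,p,zs):
    c,s=np.cos(p[2]),np.sin(p[2]);m=np.zeros(Y.shape,np.uint8);pts=[]
    for z in zs:
        P=np.array([[p[0]+c*x-s*y,p[1]+s*x+c*y,z] for x,y in poly]);uv=proj(cal,P)*S+(S-1)/2
        cv2.fillPoly(m,[np.int32(np.round(uv*16))],255,shift=4)
    return m
def rect(w,l): return [(-w/2,-l/2),(w/2,-l/2),(w/2,l/2),(-w/2,l/2)]
def fit(name,mask,poly,zs,g,hull=False):
    def comp(g):
        a=cv2.dilate(sil(poly,g,zs),np.ones((61,61)));m=cv2.bitwise_and(mask,a)
        n,l,s,_=cv2.connectedComponentsWithStats(m);m=np.uint8(l==1+np.argmax(s[1:,4]))*255
        if hull:
            h=cv2.convexHull(np.argwhere(m)[:,::-1].astype(np.int32)); cv2.fillPoly(m,[h],255)
        return m
    M=comp(g)
    def cost(v):
        p=[v[0]/1e3,v[1]/1e3,v[2]/100];q=sil(poly,p,zs);return -np.count_nonzero(q&M)/np.count_nonzero(q|M)
    v0=np.array([g[0]*1e3,g[1]*1e3,g[2]*100])
    r=minimize(cost,v0,method="Nelder-Mead",options=dict(initial_simplex=v0+np.vstack([np.zeros(3),np.diag([8,8,8])]),xatol=.05,fatol=1e-5))
    p=[r.x[0]/1e3,r.x[1]/1e3,r.x[2]/100];print(f"{name:22s} x {p[0]:.4f} y {p[1]:.4f} yaw {np.degrees(p[2]):.1f} iou {-r.fun:.3f}")
    cv2.polylines(out,[np.int32(proj(cal,np.array([[p[0]+np.cos(p[2])*x-np.sin(p[2])*y,p[1]+np.sin(p[2])*x+np.cos(p[2])*y,zs[-1]] for x,y in poly]))*S)],True,(0,255,0),2)
out=big.copy(); D=np.radians
m=.001
def pix(u,v,z=.008): return topix((u,v),cal,z)[:2]
def g(u,v,deg,z=.008): return [*pix(u,v,z),D(deg)]
fit("LSboard yellow",Y,rect(.042,.2),[.005],g(432,208,-90+5),True)
fit("SSboard yellow",Y,rect(.036,.164),[.005],g(329,157,-80),True)
for n,w,l,u,v,a in (("LSboard",.068,.226,432,208,-90),("SSboard",.062,.19,329,157,-80),("PLboard",.098,.224,154,158,-80),("FBboard",.072,.252,238,152,-86)):
    fit(n,dark,rect(w,l),[.0,.013],g(u,v,a,.013))
fit("large_sp",T,rect(.032,.188),[.0,.008],g(337,255,-47),True)
fit("small_sp",T,rect(.026,.153),[.0,.008],g(139,256,-50),True)
pl=[(-.02,-.093),(.006,-.093),(.006,-.03),(.031,.05),(.031,.093),(-.031,.093),(-.031,.05),(-.02,-.03)]
fit("pliers",T,pl,[0,.011],g(203,246,-52),True)
fb=[(-.01,-.1075),(.01,-.1075),(.01,.007),(.018,.007),(.018,.1075),(-.018,.1075),(-.018,.007),(-.01,.007)]
fit("brush",T,fb,[.023],g(275,245,-45))
fit("bush",T,rect(.034,.034),[0.017],g(382,195,0,.017))
cv2.imwrite("pics/fit.png",cv2.resize(out[300:1200,250:1850],(800,450),interpolation=cv2.INTER_AREA))
E
```

```text
LSboard yellow         x 0.5470 y -0.4719 yaw -90.5 iou 0.886
SSboard yellow         x 0.6772 y -0.2205 yaw -79.2 iou 0.839
LSboard                x 0.5475 y -0.4701 yaw -90.7 iou 0.869
SSboard                x 0.6763 y -0.2221 yaw -80.3 iou 0.831
PLboard                x 0.6765 y 0.2242 yaw -78.8 iou 0.891
FBboard                x 0.6983 y 0.0128 yaw -83.9 iou 0.864
large_sp               x 0.4314 y -0.2313 yaw -41.7 iou 0.922
small_sp               x 0.4330 y 0.2557 yaw -38.4 iou 0.921
pliers                 x 0.4549 y 0.0927 yaw -36.6 iou 0.850
brush                  x 0.4541 y -0.0769 yaw -45.0 iou 0.872
bush                   x 0.5787 y -0.3426 yaw 0.4 iou 0.765
```

View pics/fit.png

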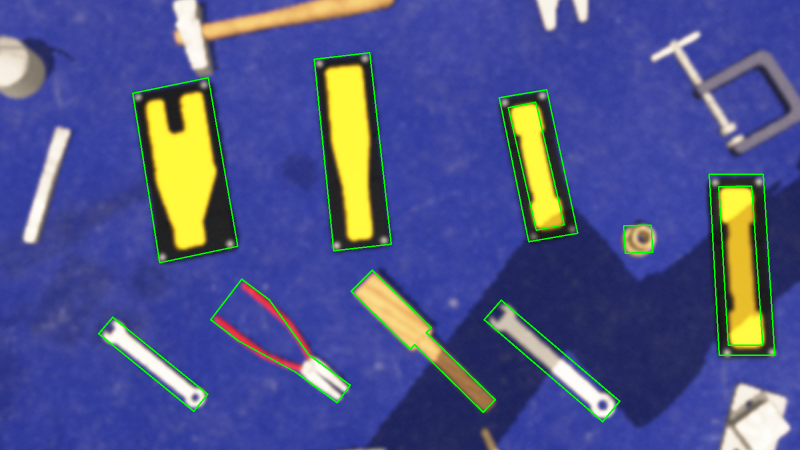

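The green outlines match tools and boards to about 2 mm, which is enough to start. First I hover over the large spanner: (0.431, -0.231), tool yaw -131.7°.

```bash
python3 -m handwheel '[{"delta_pos":[0.43,1,-0.3],"dr":[0,0,2]},{"delta_pos":[0.43,1,-0.3],"dr":[0,0,2]},{"delta_pos":[0.43,1,-0.3],"dr":[0,0,2]},{"delta_pos":[0.43,1,-0.3],"dr":[0,0,2]},{"delta_pos":[0.43,1,-0.3],"dr":[0,0,2]},{"delta_pos":[0.43,1,-0.3],"dr":[0,0,2]},{"delta_pos":[0.43,1,-0.3],"dr":[0,0,2]},{"delta_pos":[0.43,1,-0.3],"dr":[0,0,2]},{"delta_pos":[0.43,1,-0.3],"dr":[0,0,2]},{"delta_pos":[0.43,1,-0.3],"dr":[0,0,2]}]' -1 30
python3 -m handwheel '[{"delta_pos":[0.43,1,-0.3],"dr":[0,0,2]},{"delta_pos":[0.43,1,-0.3],"dr":[0,0,2]},{"delta_pos":[0.4,1,-0.3],"dr":[0,0,1.2]},{"delta_pos":[0,0,0],"dr":[0,0,0]},{"delta_pos":[0,0,0],"dr":[0,0,0]}]'
cat > w.py <<'E'
import sys
from h import *
s=get_state();cal=calibration("wrist");img=grab_frame("wrist")[:,:,::-1]
print(np.round(s['eef_pos'],4),np.round(np.degrees(s['ee_rot']),2),s['t'],s['width'])
cv2.imwrite("pics/"+sys.argv[1]+"_raw.png",img)
img=img.copy()
# overlay estimated pose origin/axis: x y yaw z halfwidth halflen
x,y,a,z,w,l=map(float,sys.argv[2:8]);a=np.radians(a)
P=[[x+np.cos(a)*u-np.sin(a)*v,y+np.sin(a)*u+np.cos(a)*v,z] for u,v in((-w,-l),(w,-l),(w,l),(-w,l))]
cv2.polylines(img,[np.int32(np.round(proj(cal,P)))],True,(0,255,0),1)
cv2.imwrite("pics/"+sys.argv[1]+".png",img)
E
python3 w.py w1 .4314 -.2313 -41.7 .008 .016 .094
```

```text
t: 1.55
eef_pos: [0.3941, -0.3198, 0.1554]
ee_rot: [-3.141, 0.0, -2.388]
force: [-0.0, 0.3, -0.1]
width: 0.0876
gripper_force: 0.0
t: 2.05
eef_pos: [0.4317, -0.2304, 0.1285]
ee_rot: [-3.142, -0.0, -2.297]
force: [0.8, 0.1, 0.1]
width: 0.0874
gripper_force: 0.0
[ 0.4317 -0.2304  0.1285] [-1.8000e+02 -1.0000e-02 -1.3161e+02] 2.05 0.08743600510759574
```

View pics/w1.png

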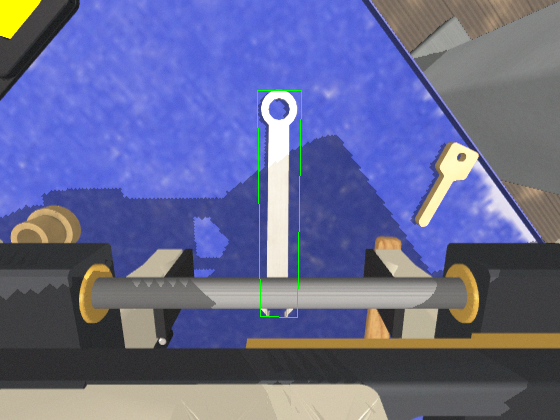

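The overlay box matches the spanner: ring top at (279,90), shank centred at column 279. I'll go down, grip and lift a little.

```bash
python3 -m handwheel '[{"delta_pos":[0,0,-1],"dr":[0,0,0]},{"delta_pos":[0,0,-1],"dr":[0,0,0]},{"delta_pos":[0,0,-0.8],"dr":[0,0,0]},{"delta_pos":[0,0,-0.5],"dr":[0,0,0]},{"delta_pos":[0,0,-0.28],"dr":[0,0,0]},{"delta_pos":[0,0,0],"dr":[0,0,0]}]'
python3 -m handwheel '[{"delta_pos":[0,0,0],"dr":[0,0,0]},{"delta_pos":[0,0,0],"dr":[0,0,0]},{"delta_pos":[0,0,0],"dr":[0,0,0]},{"delta_pos":[0,0,0],"dr":[0,0,0]},{"delta_pos":[0,0,0],"dr":[0,0,0]},{"delta_pos":[0,0,0],"dr":[0,0,0]}]' 1 40
```

```text
t: 2.7
eef_pos: [0.4309, -0.2317, 0.0204]
ee_rot: [3.141, -0.001, -2.3]
force: [0.2, -0.8, 0.2]
width: 0.0878
gripper_force: 0.0
t: 3.3
eef_pos: [0.4314, -0.2309, 0.0211]
ee_rot: [-3.141, 0.0, -2.299]
force: [-0.2, 0.5, -0.0]
width: 0.0452
gripper_force: 0.0
```

```bash
python3 -m handwheel '[{"delta_pos":[0,0,0],"dr":[0,0,0]},{"delta_pos":[0,0,0],"dr":[0,0,0]},{"delta_pos":[0,0,0],"dr":[0,0,0]},{"delta_pos":[0,0,0],"dr":[0,0,0]},{"delta_pos":[0,0,0],"dr":[0,0,0]},{"delta_pos":[0,0,0.3],"dr":[0,0,0]},{"delta_pos":[0,0,1],"dr":[0,0,0]},{"delta_pos":[0,0,1],"dr":[0,0,0]},{"delta_pos":[0,0,1],"dr":[0,0,0]},{"delta_pos":[0,0,0],"dr":[0,0,0]}]' 1 40
python3 -m handwheel '[{"delta_pos":[0.483,-1,0],"dr":[0,0,-6.1]},{"delta_pos":[0.483,-1,0],"dr":[0,0,-6.1]},{"delta_pos":[0.483,-1,0],"dr":[0,0,-6.1]},{"delta_pos":[0.483,-1,0],"dr":[0,0,-6.1]},{"delta_pos":[0.483,-1,0],"dr":[0,0,-6.1]},{"delta_pos":[0.483,-1,0],"dr":[0,0,-6.1]},{"delta_pos":[0.483,-1,0],"dr":[0,0,-6.1]},{"delta_pos":[0.483,-1,0],"dr":[0,0,-6.1]},{"delta_pos":[0,0,0],"dr":[0,0,0]},{"delta_pos":[0,0,0],"dr":[0,0,0]}]'
python3 w.py w2 .5472 -.471 -90.6 .005 .021 .100
```

```text
t: 4.3
eef_pos: [0.4338, -0.2315, 0.1244]
ee_rot: [-3.135, 0.004, -2.298]
force: [1.5, -0.2, -1.7]
width: 0.0168
gripper_force: 40.0
t: 5.3
eef_pos: [0.5466, -0.4712, 0.1185]
ee_rot: [3.14, -0.002, 3.132]
force: [-0.4, 0.3, -1.2]
width: 0.0169
gripper_force: 40.0
[ 0.5466 -0.4712  0.1185] [ 1.7993e+02 -1.1000e-01  1.7943e+02] 5.3 0.016876148837655997
```

View pics/w2.png

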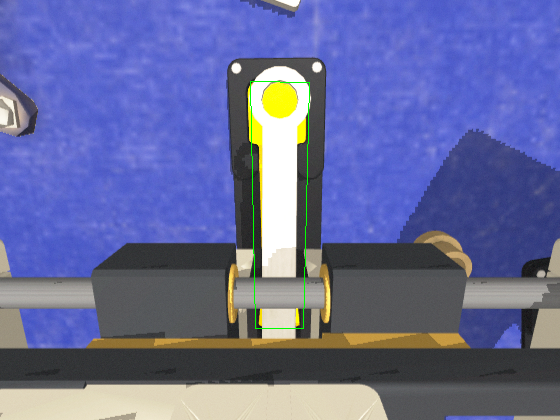

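The board cut-out (columns 248–306) sits about 2 px left of the predicted box, so I shift y by -1.5 mm. The spanner lines up with it. I'll lower it.

```bash
python3 -m handwheel '[{"delta_pos":[0.02,-0.05,-1],"dr":[0,0,0]},{"delta_pos":[0,0,-0.9],"dr":[0,0,0]},{"delta_pos":[0,0,-0.5],"dr":[0,0,0]},{"delta_pos":[0,0,-0.3],"dr":[0,0,0]},{"delta_pos":[0,0,-0.2],"dr":[0,0,0]},{"delta_pos":[0,0,-0.15],"dr":[0,0,0]},{"delta_pos":[0,0,0],"dr":[0,0,0]}]'
```

```text
t: 6.05
eef_pos: [0.548, -0.4725, 0.0287]
ee_rot: [-3.141, 0.0, 3.133]
force: [-0.5, 0.1, -1.3]
width: 0.0169
gripper_force: 40.0
```

```bash
python3 -m handwheel '[{"delta_pos":[0,0,-0.08],"dr":[0,0,0]},{"delta_pos":[0,0,0],"dr":[0,0,0]}]'
python3 -m handwheel '[{"delta_pos":[0,0,0],"dr":[0,0,0]},{"delta_pos":[0,0,0],"dr":[0,0,0]},{"delta_pos":[0,0,0],"dr":[0,0,0]},{"delta_pos":[0,0,0],"dr":[0,0,0]},{"delta_pos":[0,0,0.4],"dr":[0,0,0]},{"delta_pos":[0,0,1],"dr":[0,0,0]},{"delta_pos":[0,0,1],"dr":[0,0,0]},{"delta_pos":[0,0,1],"dr":[0,0,0]},{"delta_pos":[-0.15,1,0],"dr":[0,0,2.2]},{"delta_pos":[-0.16,1,0],"dr":[0,0,2.2]}]' -1
python3 -m handwheel '[{"delta_pos":[-0.16,1,0],"dr":[0,0,2.2]},{"delta_pos":[-0.16,1,0],"dr":[0,0,2.2]},{"delta_pos":[-0.16,1,0],"dr":[0,0,2.2]},{"delta_pos":[-0.16,1,0],"dr":[0,0,2.2]},{"delta_pos":[-0.16,1,0],"dr":[0,0,2.2]},{"delta_pos":[-0.16,1,0],"dr":[0,0,2.2]},{"delta_pos":[-0.16,1,0],"dr":[0,0,2.2]},{"delta_pos":[-0.16,1,0],"dr":[0,0,2.2]},{"delta_pos":[-0.16,1,0],"dr":[0,0,2.2]},{"delta_pos":[-0.16,1,0],"dr":[0,0,2.2]}]'
python3 -m handwheel '[{"delta_pos":[-0.16,1,0],"dr":[0,0,2.2]},{"delta_pos":[-0.16,1,0],"dr":[0,0,2.2]},{"delta_pos":[-0.16,1,0],"dr":[0,0,2.2]},{"delta_pos":[-0.16,1,0],"dr":[0,0,2.2]},{"delta_pos":[-0.16,1,0],"dr":[0,0,2.2]},{"delta_pos":[-0.16,1,0],"dr":[0,0,2.2]},{"delta_pos":[-0.16,1,0],"dr":[0,0,2.2]},{"delta_pos":[-0.16,1,0],"dr":[0,0,2.2]},{"delta_pos":[-0.16,1,0],"dr":[0,0,2.2]},{"delta_pos":[-0.16,1,0],"dr":[0,0,2.2]}]'
python3 - <<'E'
from h import *
s=get_state();print((np.array([.433,.2557,.13])-s['eef_pos'])/.03, -128.4-np.degrees(s['ee_rot'][2]))
cv2.imwrite("pics/ls.png",cv2.resize(grab_frame("top")[140:270,330:480,::-1],None,fx=4,fy=4,interpolation=cv2.INTER_CUBIC))
E
```

```text
t: 6.25
eef_pos: [0.5481, -0.4726, 0.0265]
ee_rot: [-3.141, 0.001, 3.133]
force: [0.1, 0.1, -0.8]
width: 0.0169
gripper_force: 40.0
t: 7.25
eef_pos: [0.539, -0.4127, 0.1303]
ee_rot: [-3.14, 0.003, -3.074]
force: [-0.6, -0.1, -0.5]
width: 0.0865
gripper_force: 0.0
t: 8.25
eef_pos: [0.4906, -0.1113, 0.1292]
ee_rot: [-3.141, 0.001, -2.688]
force: [-0.8, 0.6, -0.0]
width: 0.0878
gripper_force: 0.0
t: 9.25
eef_pos: [0.4425, 0.189, 0.1292]
ee_rot: [-3.141, 0.002, -2.304]
force: [0.9, -0.6, 0.2]
width: 0.0875
gripper_force: 0.0
[-0.31793452  2.22353747  0.0250733 ] 3.6124210200864866
```

View pics/ls.png

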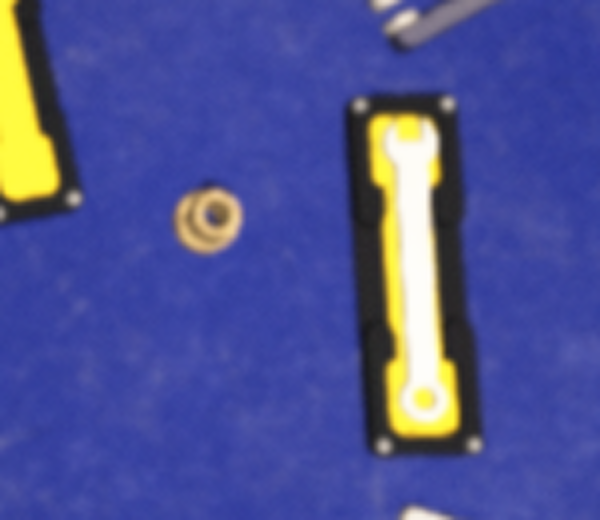

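The large spanner lies in its cut-out and the bush hasn't moved. Next, the small spanner.

```bash
python3 -m handwheel '[{"delta_pos":[-0.1,0.75,0],"dr":[0,0,1.2]},{"delta_pos":[-0.1,0.75,0],"dr":[0,0,1.2]},{"delta_pos":[-0.1,0.72,0],"dr":[0,0,1.2]},{"delta_pos":[0,0,0],"dr":[0,0,0]},{"delta_pos":[0,0,0],"dr":[0,0,0]}]'
python3 w.py w3 .433 .2557 -38.4 .008 .013 .0765
```

```text
t: 9.8
eef_pos: [0.4335, 0.2544, 0.1286]
ee_rot: [-3.142, 0.001, -2.242]
force: [-0.2, -0.6, -0.2]
width: 0.0873
gripper_force: 0.0
[0.4335 0.2544 0.1286] [-1.8000e+02  3.0000e-02 -1.2848e+02] 9.8 0.08731631150574773
```

View pics/w3.png

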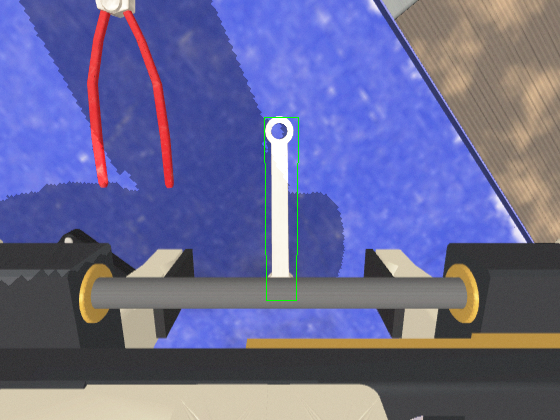

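The overlay matches (ring at 279,131; box 265–298). Descend, grip, lift.

```bash
python3 -m handwheel '[{"delta_pos":[0,0.03,-1],"dr":[0,0,0]},{"delta_pos":[0,0,-1],"dr":[0,0,0]},{"delta_pos":[0,0,-0.8],"dr":[0,0,0]},{"delta_pos":[0,0,-0.5],"dr":[0,0,0]},{"delta_pos":[0,0,-0.28],"dr":[0,0,0]},{"delta_pos":[0,0,0],"dr":[0,0,0]}]'
python3 -m handwheel '[{"delta_pos":[0,0,0],"dr":[0,0,0]},{"delta_pos":[0,0,0],"dr":[0,0,0]},{"delta_pos":[0,0,0],"dr":[0,0,0]},{"delta_pos":[0,0,0],"dr":[0,0,0]},{"delta_pos":[0,0,0],"dr":[0,0,0]},{"delta_pos":[0,0,0],"dr":[0,0,0]},{"delta_pos":[0,0,0],"dr":[0,0,0]},{"delta_pos":[0,0,0],"dr":[0,0,0]},{"delta_pos":[0,0,0],"dr":[0,0,0]},{"delta_pos":[0,0,0],"dr":[0,0,0]}]' 1 40
python3 -m handwheel '[{"delta_pos":[0,0,0],"dr":[0,0,0]},{"delta_pos":[0,0,0],"dr":[0,0,0]},{"delta_pos":[0,0,0.3],"dr":[0,0,0]},{"delta_pos":[0,0,1],"dr":[0,0,0]},{"delta_pos":[0,0,1],"dr":[0,0,0]},{"delta_pos":[0,0,1],"dr":[0,0,0]},{"delta_pos":[0,0,0],"dr":[0,0,0]}]'
```

```text
t: 10.45
eef_pos: [0.4335, 0.2542, 0.0202]
ee_rot: [-3.141, -0.001, -2.244]
force: [-0.6, 0.1, -0.1]
width: 0.0874
gripper_force: 0.0
t: 11.45
eef_pos: [0.4336, 0.255, 0.0206]
ee_rot: [3.142, -0.0, -2.243]
force: [0.5, -0.1, 0.6]
width: 0.0131
gripper_force: 8.8
t: 12.15
eef_pos: [0.4354, 0.2568, 0.1243]
ee_rot: [-3.141, 0.007, -2.242]
force: [1.6, -0.3, -1.3]
width: 0.0127
gripper_force: 40.0
```

```bash
python3 -m handwheel '[{"delta_pos":[0.507,-0.993,0],"dr":[0,0,-2.59]},{"delta_pos":[0.507,-0.993,0],"dr":[0,0,-2.59]},{"delta_pos":[0.507,-0.993,0],"dr":[0,0,-2.59]},{"delta_pos":[0.507,-0.993,0],"dr":[0,0,-2.59]},{"delta_pos":[0.507,-0.993,0],"dr":[0,0,-2.59]},{"delta_pos":[0.507,-0.993,0],"dr":[0,0,-2.59]},{"delta_pos":[0.507,-0.993,0],"dr":[0,0,-2.59]},{"delta_pos":[0.507,-0.993,0],"dr":[0,0,-2.59]}]'
python3 -m handwheel '[{"delta_pos":[0.507,-0.993,0],"dr":[0,0,-2.59]},{"delta_pos":[0.507,-0.993,0],"dr":[0,0,-2.59]},{"delta_pos":[0.507,-0.993,0],"dr":[0,0,-2.59]},{"delta_pos":[0.507,-0.993,0],"dr":[0,0,-2.59]},{"delta_pos":[0.507,-0.993,0],"dr":[0,0,-2.59]},{"delta_pos":[0.507,-0.993,0],"dr":[0,0,-2.59]},{"delta_pos":[0.507,-0.993,0],"dr":[0,0,-2.59]},{"delta_pos":[0.507,-0.993,0],"dr":[0,0,-2.59]},{"delta_pos":[0,0,0],"dr":[0,0,0]},{"delta_pos":[0,0,0],"dr":[0,0,0]}]'
python3 w.py w4 .677 -.2213 -79.8 .005 .018 .082
```

```text
t: 12.95
eef_pos: [0.5554, 0.0153, 0.1196]
ee_rot: [3.141, -0.0, -2.607]
force: [0.4, 0.6, -0.6]
width: 0.0127
gripper_force: 40.0
t: 13.95
eef_pos: [0.6763, -0.2223, 0.1186]
ee_rot: [3.141, -0.002, -2.968]
force: [0.2, 0.5, -0.9]
width: 0.0126
gripper_force: 40.0
[ 0.6763 -0.2223  0.1186] [ 1.7996e+02 -9.0000e-02 -1.7005e+02] 13.95 0.012619323403946876
```

View pics/w4.png

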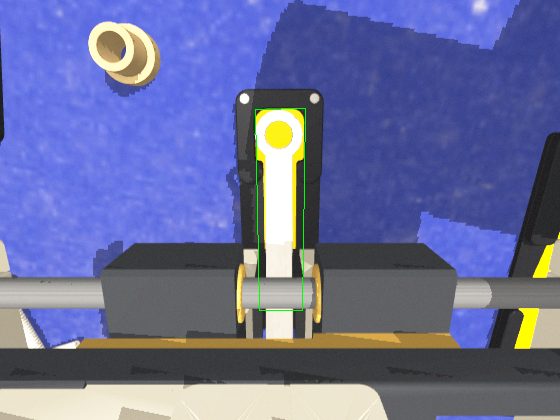

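The cut-out matches the predicted box (256–305) and the spanner is centred at 279. Lower, release, rise and head for the pliers.

```bash
python3 -m handwheel '[{"delta_pos":[0.02,0.02,-1],"dr":[0,0,0]},{"delta_pos":[0,0,-0.9],"dr":[0,0,0]},{"delta_pos":[0,0,-0.5],"dr":[0,0,0]},{"delta_pos":[0,0,-0.3],"dr":[0,0,0]},{"delta_pos":[0,0,-0.2],"dr":[0,0,0]},{"delta_pos":[0,0,-0.2],"dr":[0,0,0]},{"delta_pos":[0,0,0],"dr":[0,0,0]},{"delta_pos":[0,0,0],"dr":[0,0,0]}]'
```

```text
t: 14.8
eef_pos: [0.6779, -0.2211, 0.0273]
ee_rot: [-3.141, 0.001, -2.966]
force: [0.4, 0.5, -0.7]
width: 0.0126
gripper_force: 40.0
```

```bash
python3 -m handwheel '[{"delta_pos":[0,0,-0.03],"dr":[0,0,0]},{"delta_pos":[0,0,0],"dr":[0,0,0]},{"delta_pos":[0,0,0],"dr":[0,0,0]},{"delta_pos":[0,0,0],"dr":[0,0,0]},{"delta_pos":[0,0,0],"dr":[0,0,0]},{"delta_pos":[0,0,0.4],"dr":[0,0,0]},{"delta_pos":[0,0,1],"dr":[0,0,0]},{"delta_pos":[0,0,1],"dr":[0,0,0]},{"delta_pos":[0,0,1],"dr":[0,0,0]},{"delta_pos":[0,0,0],"dr":[0,0,0]}]' -1
python3 -m handwheel '[{"delta_pos":[-0.838,0.958,0],"dr":[0,0,4.34]},{"delta_pos":[-0.838,0.958,0],"dr":[0,0,4.34]},{"delta_pos":[-0.838,0.958,0],"dr":[0,0,4.34]},{"delta_pos":[-0.838,0.958,0],"dr":[0,0,4.34]},{"delta_pos":[-0.838,0.958,0],"dr":[0,0,4.34]},{"delta_pos":[-0.838,0.958,0],"dr":[0,0,4.34]},{"delta_pos":[-0.838,0.958,0],"dr":[0,0,4.34]},{"delta_pos":[-0.838,0.958,0],"dr":[0,0,4.34]},{"delta_pos":[-0.838,0.958,0],"dr":[0,0,4.34]},{"delta_pos":[-0.838,0.958,0],"dr":[0,0,4.34]}]'
python3 -m handwheel '[{"delta_pos":[0,0,0],"dr":[0,0,0]},{"delta_pos":[0,0,0],"dr":[0,0,0]}]'
# overlay rectangle = steel head x -20..6, y -93..-8 (centre local -7,-50.5)
python3 - <<'E'
import numpy as np,subprocess
a=np.radians(-36.6);x=.4549-.007*np.cos(a)+.0505*np.sin(a);y=.0927-.007*np.sin(a)-.0505*np.cos(a)
print(subprocess.run(f"python3 w.py w5 {x} {y} -36.6 .011 .013 .0425",shell=True,capture_output=True,text=True))
E
python3 - <<'E'
from h import *
a=cv2.imread("pics/w5.png"); t=grab_frame("top")[100:220,280:480,::-1]
t=cv2.resize(t,(500,300),interpolation=cv2.INTER_CUBIC)
o=np.zeros((600,560,3),np.uint8);o[:300,:500]=t;o[300:]=a[:300];cv2.imwrite("pics/c5.png",o)
E
```

```text
t: 15.8
eef_pos: [0.6804, -0.2217, 0.1344]
ee_rot: [-3.138, 0.008, -2.965]
force: [-0.1, 0.6, -0.0]
width: 0.0851
gripper_force: 0.0
t: 16.8
eef_pos: [0.4253, 0.0674, 0.1285]
ee_rot: [-3.141, 0.001, -2.206]
force: [0.6, -0.0, 0.4]
width: 0.0877
gripper_force: 0.0
t: 17.0
eef_pos: [0.4262, 0.0673, 0.1287]
ee_rot: [-3.141, 0.002, -2.207]
force: [0.6, 0.2, -0.6]
width: 0.0873
gripper_force: 0.0
CompletedProcess(args='python3 w.py w5 0.41917092148789864 0.05633129162760803 -36.6 .011 .013 .0425', returncode=0, stdout='[0.4262 0.0673 0.1287] [-1.7996e+02  1.0000e-01 -1.2643e+02] 17.0 0.08734293814026006\n', stderr='')
```

View pics/c5.png

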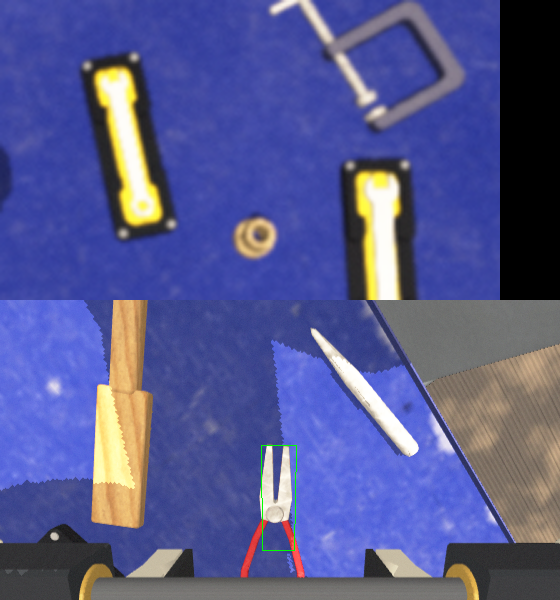

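The small spanner is seated in its cut-out. The pliers' pivot shows at (275,213) in the wrist view, about 2 mm left of the predicted box, so I correct that slightly, descend and grip.

```bash
python3 -m handwheel '[{"delta_pos":[0.05,-0.05,-1],"dr":[0,0,0]},{"delta_pos":[0,0,-1],"dr":[0,0,0]},{"delta_pos":[0,0,-0.8],"dr":[0,0,0]},{"delta_pos":[0,0,-0.5],"dr":[0,0,0]},{"delta_pos":[0,0,-0.28],"dr":[0,0,0]},{"delta_pos":[0,0,0],"dr":[0,0,0]}]'
python3 -m handwheel '[{"delta_pos":[0,0,0],"dr":[0,0,0]},{"delta_pos":[0,0,0],"dr":[0,0,0]},{"delta_pos":[0,0,0],"dr":[0,0,0]},{"delta_pos":[0,0,0],"dr":[0,0,0]},{"delta_pos":[0,0,0],"dr":[0,0,0]},{"delta_pos":[0,0,0],"dr":[0,0,0]},{"delta_pos":[0,0,0],"dr":[0,0,0]},{"delta_pos":[0,0,0],"dr":[0,0,0]},{"delta_pos":[0,0,0],"dr":[0,0,0]},{"delta_pos":[0,0,0],"dr":[0,0,0]}]' 1 40
python3 -m handwheel '[{"delta_pos":[0,0,0],"dr":[0,0,0]},{"delta_pos":[0,0,0.3],"dr":[0,0,0]},{"delta_pos":[0,0,1],"dr":[0,0,0]},{"delta_pos":[0,0,1],"dr":[0,0,0]},{"delta_pos":[0,0,1],"dr":[0,0,0]},{"delta_pos":[0,0,0],"dr":[0,0,0]}]'
```

```text
t: 17.7
eef_pos: [0.4279, 0.0639, 0.0198]
ee_rot: [3.141, -0.002, -2.211]
force: [0.2, -0.6, -0.2]
width: 0.0874
gripper_force: 0.0
t: 18.7
eef_pos: [0.4277, 0.0649, 0.0204]
ee_rot: [-3.142, 0.0, -2.209]
force: [0.0, -0.9, -0.4]
width: 0.0236
gripper_force: 38.6
t: 19.3
eef_pos: [0.4296, 0.066, 0.1234]
ee_rot: [-3.139, 0.006, -2.208]
force: [0.7, 0.0, -2.9]
width: 0.0237
gripper_force: 39.2
```

```bash
python3 -m handwheel '[{"delta_pos":[0.779,0.589,0],"dr":[0,0,-4.73]},{"delta_pos":[0.779,0.589,0],"dr":[0,0,-4.73]},{"delta_pos":[0.779,0.589,0],"dr":[0,0,-4.73]},{"delta_pos":[0.779,0.589,0],"dr":[0,0,-4.73]},{"delta_pos":[0.779,0.589,0],"dr":[0,0,-4.73]},{"delta_pos":[0.779,0.589,0],"dr":[0,0,-4.73]},{"delta_pos":[0.779,0.589,0],"dr":[0,0,-4.73]},{"delta_pos":[0.779,0.589,0],"dr":[0,0,-4.73]},{"delta_pos":[0.779,0.589,0],"dr":[0,0,-4.73]},{"delta_pos":[0,0,0],"dr":[0,0,0]}]'
python3 -m handwheel '[{"delta_pos":[0,0,-1],"dr":[0,0,0]},{"delta_pos":[0,0,-0.5],"dr":[0,0,0]},{"delta_pos":[0,0,0],"dr":[0,0,0]},{"delta_pos":[0,0,0],"dr":[0,0,0]}]'
python3 - <<'E'
import numpy as np,subprocess
a=np.radians(-79.2);x=.6765-.007*np.cos(a)+.0535*np.sin(a);y=.2242-.007*np.sin(a)-.0535*np.cos(a)
print(subprocess.run(f"python3 w.py w6 {x} {y} -79.2 .005 .019 .0455",shell=True,capture_output=True,text=True))
from h import *
a=cv2.imread("pics/w6.png"); t=grab_frame("top")[90:220,100:260,::-1]
t=cv2.resize(t,(480,300),interpolation=cv2.INTER_CUBIC)
o=np.zeros((600,560,3),np.uint8);o[:300,:480]=t;o[300:]=a[:300];cv2.imwrite("pics/c6.png",o)
E
```

```text
t: 20.3
eef_pos: [0.6397, 0.2255, 0.1177]
ee_rot: [-3.141, -0.001, -2.954]
force: [-1.0, 0.7, -2.9]
width: 0.0234
gripper_force: 39.2
t: 20.7
eef_pos: [0.6377, 0.2235, 0.0742]
ee_rot: [-3.141, -0.001, -2.952]
force: [-0.3, 0.1, -2.4]
width: 0.0238
gripper_force: 39.2
CompletedProcess(args='python3 w.py w6 0.6226359628839151 0.22105111042476458 -79.2 .005 .019 .0455', returncode=0, stdout='[0.6377 0.2235 0.0742] [-1.7995e+02 -6.0000e-02 -1.6911e+02] 20.7 0.02376600202256933\n', stderr='')
```

View pics/c6.png

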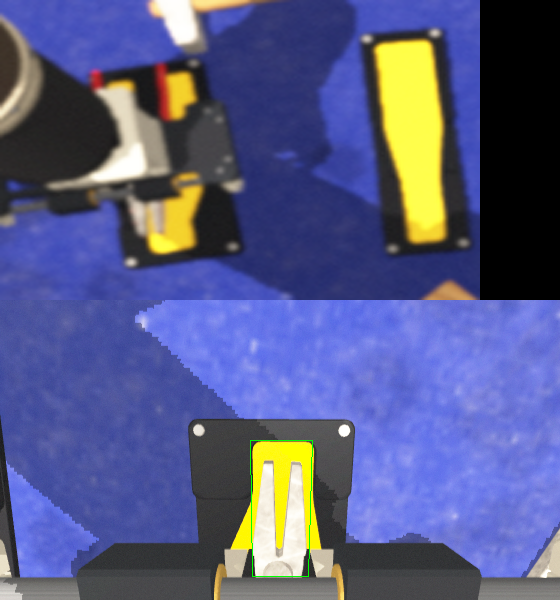

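```bash
python3 - <<'E'
from h import *
cal=calibration("wrist");p=get_state()['eef_pos'];a=np.radians(-79.11)
for y in (-.055,-.02): 
  for x in (-.013,0,.013): print(x,y,proj(cal,[[p[0]+np.cos(a)*x-np.sin(a)*y,p[1]+np.sin(a)*x+np.cos(a)*y,p[2]-.0095]]))
E
```

```text
-0.013 -0.055 [[309.45811111 159.48622574]]
0 -0.055 [[280.08141632 159.4488939 ]]
0.013 -0.055 [[250.70289896 159.41155974]]
-0.013 -0.02 [[307.54263773 234.52047509]]
0 -0.02 [[279.89642388 234.48753282]]
0.013 -0.02 [[252.24859588 234.45458863]]
```

The jaw tip lands at row 160 against a predicted 159.5 and is centred in the slot, so I lower the pliers.

```bash
python3 -m handwheel '[{"delta_pos":[0.02,0.02,-0.7],"dr":[0,0,0]},{"delta_pos":[0,0,-0.4],"dr":[0,0,0]},{"delta_pos":[0,0,-0.2],"dr":[0,0,0]},{"delta_pos":[0,0,-0.2],"dr":[0,0,0]},{"delta_pos":[0,0,-0.1],"dr":[0,0,0]},{"delta_pos":[0,0,0],"dr":[0,0,0]},{"delta_pos":[0,0,0],"dr":[0,0,0]}]'
```

```text
t: 21.5
eef_pos: [0.6388, 0.2247, 0.0268]
ee_rot: [3.141, 0.001, -2.952]
force: [-0.0, 0.3, -2.4]
width: 0.0234
gripper_force: 39.2
```

```bash
python3 -m handwheel '[{"delta_pos":[0,0,-0.03],"dr":[0,0,0]},{"delta_pos":[0,0,0],"dr":[0,0,0]},{"delta_pos":[0,0,0],"dr":[0,0,0]},{"delta_pos":[0,0,0],"dr":[0,0,0]},{"delta_pos":[0,0,0],"dr":[0,0,0]},{"delta_pos":[0,0,0.4],"dr":[0,0,0]},{"delta_pos":[0,0,1],"dr":[0,0,0]},{"delta_pos":[0,0,1],"dr":[0,0,0]},{"delta_pos":[0,0,1],"dr":[0,0,0]},{"delta_pos":[0,0,0],"dr":[0,0,0]}]' -1
python3 -m handwheel '[{"delta_pos":[-0.588,-0.942,0],"dr":[0,0,3.1]},{"delta_pos":[-0.588,-0.942,0],"dr":[0,0,3.1]},{"delta_pos":[-0.588,-0.942,0],"dr":[0,0,3.1]},{"delta_pos":[-0.588,-0.942,0],"dr":[0,0,3.1]},{"delta_pos":[-0.588,-0.942,0],"dr":[0,0,3.1]},{"delta_pos":[-0.588,-0.942,0],"dr":[0,0,3.1]},{"delta_pos":[-0.588,-0.942,0],"dr":[0,0,3.1]},{"delta_pos":[-0.588,-0.942,0],"dr":[0,0,3.1]},{"delta_pos":[-0.588,-0.942,0],"dr":[0,0,3.1]},{"delta_pos":[-0.588,-0.942,0],"dr":[0,0,3.1]}]'
python3 -m handwheel '[{"delta_pos":[-0.588,-0.942,0],"dr":[0,0,3.1]},{"delta_pos":[0,0,0],"dr":[0,0,0]},{"delta_pos":[0,0,0],"dr":[0,0,0]}]'
python3 - <<'E'
import numpy as np,subprocess
a=np.radians(-45);x=.4541+.0505*np.sin(a);y=-.0769-.0505*np.cos(a)
print(subprocess.run(f"python3 w.py w7 {x} {y} -45 .023 .010 .0575",shell=True,capture_output=True,text=True))
from h import *
a=cv2.imread("pics/w7.png"); t=grab_frame("top")[100:225,100:300,::-1]
t=cv2.resize(t,(480,300),interpolation=cv2.INTER_CUBIC)
o=np.zeros((600,560,3),np.uint8);o[:300,:480]=t;o[300:]=a[:300];cv2.imwrite("pics/c7.png",o)
E
```

```text
t: 22.5
eef_pos: [0.6412, 0.2258, 0.1338]
ee_rot: [3.139, 0.008, -2.951]
force: [0.4, -0.3, 0.6]
width: 0.0874
gripper_force: 0.0
t: 23.5
eef_pos: [0.4614, -0.0591, 0.128]
ee_rot: [-3.141, 0.001, -2.408]
force: [0.5, -0.3, 0.2]
width: 0.0873
gripper_force: 0.0
t: 23.8
eef_pos: [0.4445, -0.0868, 0.1281]
ee_rot: [-3.141, 0.001, -2.358]
force: [0.3, -0.7, 0.4]
width: 0.0881
gripper_force: 0.0
CompletedProcess(args='python3 w.py w7 0.41839110755007936 -0.11260889244992064 -45 .023 .010 .0575', returncode=0, stdout='[ 0.4445 -0.0868  0.1281] [-1.7996e+02  6.0000e-02 -1.3513e+02] 23.8 0.08811721848847902\n', stderr='')
```

View pics/c7.png

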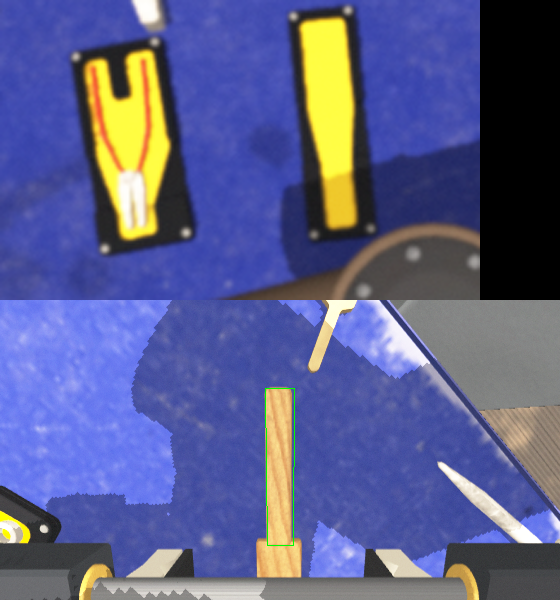

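The pliers are seated around the tongue. The brush handle fills the predicted box (265–294, rows 88–245). Descend, grip, lift.

```bash
python3 -m handwheel '[{"delta_pos":[0,0,-1],"dr":[0,0,0]},{"delta_pos":[0,0,-1],"dr":[0,0,0]},{"delta_pos":[0,0,-0.8],"dr":[0,0,0]},{"delta_pos":[0,0,-0.5],"dr":[0,0,0]},{"delta_pos":[0,0,-0.26],"dr":[0,0,0]},{"delta_pos":[0,0,0],"dr":[0,0,0]}]'
python3 -m handwheel '[{"delta_pos":[0,0,0],"dr":[0,0,0]},{"delta_pos":[0,0,0],"dr":[0,0,0]},{"delta_pos":[0,0,0],"dr":[0,0,0]},{"delta_pos":[0,0,0],"dr":[0,0,0]},{"delta_pos":[0,0,0],"dr":[0,0,0]},{"delta_pos":[0,0,0],"dr":[0,0,0]},{"delta_pos":[0,0,0],"dr":[0,0,0]},{"delta_pos":[0,0,0],"dr":[0,0,0]},{"delta_pos":[0,0,0],"dr":[0,0,0]},{"delta_pos":[0,0,0],"dr":[0,0,0]}]' 1 40
python3 -m handwheel '[{"delta_pos":[0,0,0],"dr":[0,0,0]},{"delta_pos":[0,0,0],"dr":[0,0,0]},{"delta_pos":[0,0,0.3],"dr":[0,0,0]},{"delta_pos":[0,0,1],"dr":[0,0,0]},{"delta_pos":[0,0,1],"dr":[0,0,0]},{"delta_pos":[0,0,1],"dr":[0,0,0]},{"delta_pos":[0,0,0],"dr":[0,0,0]}]'
```

```text
t: 24.5
eef_pos: [0.4447, -0.0858, 0.0201]
ee_rot: [3.141, -0.001, -2.356]
force: [-0.6, -0.3, 0.7]
width: 0.0877
gripper_force: 0.0
t: 25.5
eef_pos: [0.4445, -0.0863, 0.0206]
ee_rot: [3.142, -0.0, -2.357]
force: [0.2, 1.1, 0.4]
width: 0.0196
gripper_force: 40.0
t: 26.2
eef_pos: [0.447, -0.0861, 0.124]
ee_rot: [-3.137, 0.006, -2.356]
force: [0.8, 0.6, -0.4]
width: 0.0199
gripper_force: 40.0
```

```bash
python3 -m handwheel '[{"delta_pos":[0.892,0.362,0],"dr":[0,0,-4.37]},{"delta_pos":[0.892,0.362,0],"dr":[0,0,-4.37]},{"delta_pos":[0.892,0.362,0],"dr":[0,0,-4.37]},{"delta_pos":[0.892,0.362,0],"dr":[0,0,-4.37]},{"delta_pos":[0.892,0.362,0],"dr":[0,0,-4.37]},{"delta_pos":[0.892,0.362,0],"dr":[0,0,-4.37]},{"delta_pos":[0.892,0.362,0],"dr":[0,0,-4.37]},{"delta_pos":[0.892,0.362,0],"dr":[0,0,-4.37]},{"delta_pos":[0.892,0.362,0],"dr":[0,0,-4.37]},{"delta_pos":[0,0,0],"dr":[0,0,0]}]'
python3 -m handwheel '[{"delta_pos":[0,0,-1],"dr":[0,0,0]},{"delta_pos":[0,0,-0.5],"dr":[0,0,0]},{"delta_pos":[0,0,0],"dr":[0,0,0]},{"delta_pos":[0,0,0],"dr":[0,0,0]}]'
python3 - <<'E'
import numpy as np,subprocess
a=np.radians(-84.3);x=.6983+.067*np.sin(a);y=.0128-.067*np.cos(a)
print(subprocess.run(f"python3 w.py w8 {x} {y} -84.3 .005 .015 .047",shell=True,capture_output=True,text=True))
from h import *
a=cv2.imread("pics/w8.png"); t=grab_frame("top")[90:215,160:320,::-1]
t=cv2.resize(t,(384,300),interpolation=cv2.INTER_CUBIC)
cal=calibration("wrist");s=get_state();p=s['eef_pos'];b=s['ee_rot'][2]+np.pi/2
for x in(-.01,.01): print(proj(cal,[[p[0]+np.cos(b)*x-np.sin(b)*-.0945,p[1]+np.sin(b)*x+np.cos(b)*-.0945,p[2]+.0025]]))
o=np.zeros((600,560,3),np.uint8);o[:300,:384]=t;o[300:]=a[:300];cv2.imwrite("pics/c8.png",o)
E
```

```text
t: 27.2
eef_pos: [0.6877, 0.0125, 0.1185]
ee_rot: [-3.141, -0.0, -3.045]
force: [-1.4, -0.4, -1.6]
width: 0.0196
gripper_force: 40.0
t: 27.6
eef_pos: [0.685, 0.0111, 0.0747]
ee_rot: [-3.141, -0.001, -3.043]
force: [1.0, 0.2, -1.1]
width: 0.0194
gripper_force: 40.0
CompletedProcess(args='python3 w.py w8 0.6316312768125979 0.006145576767176181 -84.3 .005 .015 .047', returncode=0, stdout='[0.685  0.0111 0.0747] [-1.7997e+02 -6.0000e-02 -1.7434e+02] 27.6 0.019366442884569044\n', stderr='')
[[307.0842447   56.72886668]]
[[253.94141058  56.65870119]]
```

View pics/c8.png

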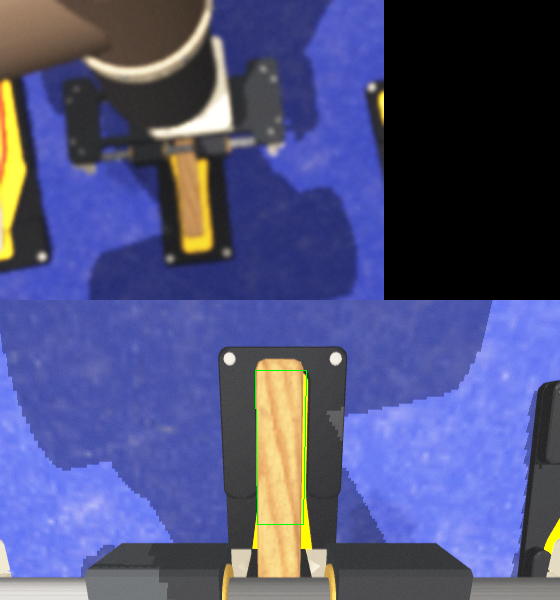

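The handle end is at row 58 (predicted 57), inside the slot; the slot sits about 1 mm to the right (+y). Lower with that correction.

```bash
python3 -m handwheel '[{"delta_pos":[0.02,0.04,-0.7],"dr":[0,0,0]},{"delta_pos":[0,0,-0.4],"dr":[0,0,0]},{"delta_pos":[0,0,-0.2],"dr":[0,0,0]},{"delta_pos":[0,0,-0.2],"dr":[0,0,0]},{"delta_pos":[0,0,-0.1],"dr":[0,0,0]},{"delta_pos":[0,0,0],"dr":[0,0,0]},{"delta_pos":[0,0,0],"dr":[0,0,0]}]'
python3 -m handwheel '[{"delta_pos":[0,0,-0.03],"dr":[0,0,0]},{"delta_pos":[0,0,0],"dr":[0,0,0]},{"delta_pos":[0,0,0],"dr":[0,0,0]},{"delta_pos":[0,0,0],"dr":[0,0,0]},{"delta_pos":[0,0,0],"dr":[0,0,0]},{"delta_pos":[0,0,0],"dr":[0,0,0]},{"delta_pos":[0,0,0.4],"dr":[0,0,0]},{"delta_pos":[0,0,1],"dr":[0,0,0]},{"delta_pos":[0,0,1],"dr":[0,0,0]},{"delta_pos":[0,0,1],"dr":[0,0,0]}]' -1
python3 -m handwheel '[{"delta_pos":[-0.8,-0.3,1],"dr":[0,0,0]},{"delta_pos":[-0.8,-0.3,1],"dr":[0,0,0]},{"delta_pos":[-0.8,-0.3,1],"dr":[0,0,0]},{"delta_pos":[-0.8,-0.3,0],"dr":[0,0,0]},{"delta_pos":[-0.8,-0.3,0],"dr":[0,0,0]},{"delta_pos":[-0.8,-0.3,0],"dr":[0,0,0]},{"delta_pos":[-0.8,-0.3,0],"dr":[0,0,0]},{"delta_pos":[-0.8,-0.3,0],"dr":[0,0,0]},{"delta_pos":[-0.6,-0.3,0],"dr":[0,0,0]},{"delta_pos":[0,0,0],"dr":[0,0,0]}]'
python3 - <<'E'
from h import *
t=grab_frame("top")[80:280,100:490,::-1]; s=grab_frame("side")[150:330,110:390,::-1]
o=np.zeros((600,780,3),np.uint8);o[:320,:624]=cv2.resize(t,(624,320),interpolation=cv2.INTER_CUBIC)
o[320:,:436]=cv2.resize(s,(436,280),interpolation=cv2.INTER_CUBIC);cv2.imwrite("pics/end.png",o)
E
```

```text
t: 28.4
eef_pos: [0.6862, 0.0126, 0.027]
ee_rot: [-3.142, 0.0, -3.043]
force: [-0.5, 0.9, -1.6]
width: 0.0196
gripper_force: 40.0
t: 29.4
eef_pos: [0.686, 0.0125, 0.1298]
ee_rot: [-3.141, 0.0, -3.043]
force: [-0.1, 1.0, -0.6]
width: 0.0868
gripper_force: 0.0
t: 30.4
eef_pos: [0.474, -0.0692, 0.2191]
ee_rot: [3.141, 0.001, -3.044]
force: [0.4, 0.3, 0.4]
width: 0.0876
gripper_force: 0.0
```

View pics/end.png

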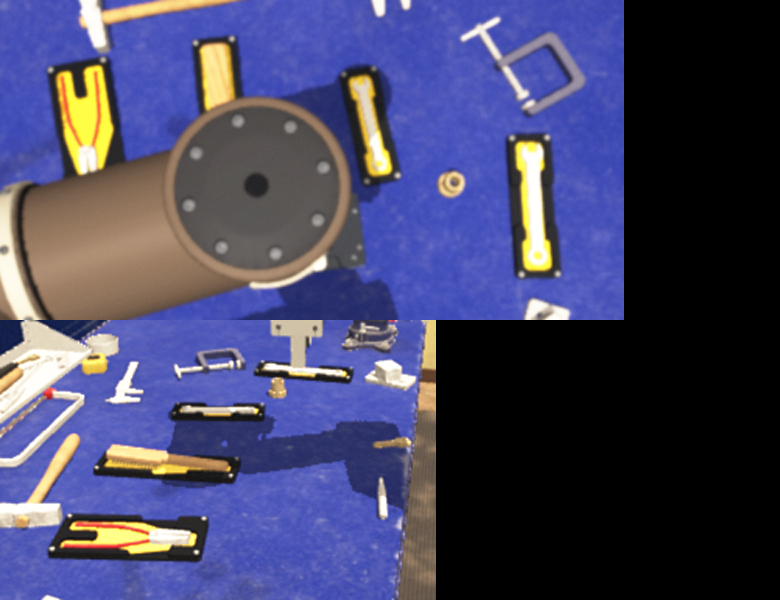

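All four tools are in their cut-outs and the bush is where it stood. No contact force showed on the way down, and the arm is now clear.

```bash
python3 -m handwheel '[{"delta_pos":[0,0,0],"dr":[0,0,0]},{"delta_pos":[0,0,0],"dr":[0,0,0]},{"delta_pos":[0,0,0],"dr":[0,0,0]}]'; python3 -c "
from station import *
print(job_done())"
```

```text
t: 30.8
eef_pos: [0.4764, -0.0682, 0.2176]
ee_rot: [-3.141, -0.0, -3.043]
force: [0.2, 0.0, -0.4]
width: 0.088
gripper_force: 0.0
the job is handed in; nothing more can be done
None
```

I put all four tools into their own boards, left the brass bush standing where it was, and handed the job in at about 31 s; no verdict came back, and the arm partly hid the brush and pliers in the last overhead picture.

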